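# Clear the glue pot, flip the panel stand's kickstand down and hold the frame upright

## Robot

A 6-joint arm with a two-finger parallel gripper is mounted at the origin on the work surface. World frame = base frame: x ahead of the robot, y to its left, z up, the work surface at z = 0. Lengths are in m, angles in rad, forces in N, time in s.
With the tool pointing down it reaches from about 0.4 to 0.825 m from the base axis. Payload 7 kg.
Tool frame: the origin (TCP) lies at the very end of the fingers, on their centre line; the grasp point (between the pads) lies 19 mm behind it; z points along the fingers, y is the direction in which the jaws open and shut (so a half turn about z gives the same grasp; the last joint's range is limited). The gripper opens to 85 mm and grips with 20 to 120 N. Pads are 22 mm wide; open, the fingers measure 114 mm over their backs; the gripper's body (76 mm by 85 mm) begins 54 mm behind the grasp point. The pads swing forward as they close: fully open they stand 13 mm farther back than shut.
Start: joints at [1.622, 0.359, 0.012, 0, -1.224, -0.288], TCP at [0.158, 0.656, 0.231] pointing down, gripper open.
Joint ranges: [-3.07, 3.07], [-1.43, 2.12], [-1.02, 1.25], [-3.03, 1.67], [-3.05, -0], [-3.03, 3.03]. Speed limits (rad/s): [2.39, 2.39, 3.01, 3.14, 3.14, 3.14].

## Interface

Orientations are given as a rotation vector (axis times angle).
In Python, from rig import env gives the robot as it stands.
- The arm moves only by the tool arm_command, never from a script. Its argument "plan" is a list of rows, each an object of numbers: "claw": the opening in per cent of the stroke, from 0 (shut) to 100 (fully open); "tx", "ty", "tz": the shift along the tool's x, y, z normalised to -1 to 1, where 1 is 0.075 m; "wx", "wy", "wz": the turn, a rotation vector about the tool's x, y, z normalised to -1 to 1, where 1 is 180 degrees. In form: [{"claw": .., "tx": .., "ty": .., "tz": .., "wx": .., "wy": .., "wz": ..}, ...]. A call has 1 to 5 rows; each row shifts and turns the commanded pose from where the row before left it, along the tool's axes as they then stand; what a row does not reach is not made up. A row lasts 1/8 s, in which the tool goes at most 62.5 mm and 10.7 degrees, less where a joint would pass 70% of its speed; a pose out of reach is approached as far as the arm can. A call with a number of a shift or a turn outside -1 to 1 is refused whole. A call with a gripper value outside its range is refused whole. The fingers move at their own pace and stop on an object; "force" is the grip in N (left out, the last holds). Time passes only in rows, so rows that do not move let the fingers close. It gives the time, the measured TCP pose, the force and the opening at its end, in the units of the state.
- env.state(): the state, without advancing time (a new reading comes with each control period).
- env.camera(name): name is "side" or "top"; returns a dict with "image" (384x512x3 uint8, blue, green, red), "intrinsics" (3x3 intrinsics, pixels), "R" (3x3) and "t" (3): a world point X has camera coordinates R X + t. Camera axes: x right, y down, z forward; pixel columns grow to the right and rows downward; lengths in m; the calibration is good to about 2 mm. A picture is of the moment at which its call begins. There is no depth.
- env.sign_off(): hands the job in, once; it reports no verdict.
The state is a dict: "time": time; "q": joint angles; "joint_vel": joint speeds; "effort": joint torques, N m; "position": TCP position; "tool_rot": TCP orientation; "contact_force": force on the tool from outside, world axes, zero at the start; "torque": the same for the moment, N m; "finger_gap": finger opening in m.
Only numpy, scipy, OpenCV 4.12 (cv2) and the standard library are available. Lean on these libraries where they do the work, as an engineer would, in place of code of your own. Each camera call takes 0.05 s, during which the arm holds its last target.

## Task

The glue pot stands where the carving-panel stand's kickstand has to come down: slide it by its handle along the bench, without lifting or tipping it, until it is centred on the white spot, and let go of it. Then, while the frame still leans back on its stops, push the red kickstand down past its centre so that it snaps fully down; then take the round wooden bar on top of the frame in the gripper, bring the frame upright, and finish while still gripping the bar and holding the frame upright, as it tips over if let go. Leave the other things on the bench where they are.

Things in the scene. Friction and masses are not known exactly. Their poses are not given: they have to be found in the camera images.
- stand: Green steel base of the panel stand, fixed, 140 x 230 mm, with two rubber-tipped stop posts. Origin: on the bench straight below the middle of the frame's hinge axis, which is 45 mm above the bench, parallel to y. x: the direction in which the frame leans (away from the robot); y: towards the kickstand's side; z up. A blue ring beside it marks the pot's old place.
- frame (a joint): Angle of the frame (wooden panel between two 18 mm steel uprights 160 mm apart) about the hinge axis, rad. 0 = upright; positive = leaning along the stand's x; rests on its stops at 0.32 and can tip to -0.3 the other way. Moves freely: its weight (0.9 kg in all) tips it to either side; about 2 N at the bar lifts it off the stops.
- grip_bar: Round wooden bar with brass ends along the top of the frame, 24 mm thick, 200 mm long, free all round between the two uprights, which meet it from below 80 mm either side of its middle; the panel's top is 75 mm below its centre line. Origin: middle of the bar on its centre line, 220 mm from the hinge axis. y: along the bar; z: up along the frame.
- kickstand (a joint): Angle of the red kickstand about its hub on the frame's upright at the stand's +y side, rad. 0 = stowed, pointing 40 degrees up and outwards (+y); grows as it swings down; 1.885 = fully down, 68 degrees below level. A spring pushes it back to 0 below about 0.85 and snaps it down beyond; takes 1 to 4 N on the pad.
- kick_hub (a point): Centre of the kickstand's pivot, on the front (stand's +x) of the upright. The pivot axis is parallel to the frame's x axis (square to the panel), which leans with the frame.
- kick_pad (a point): Centre of the flat red pad near the kickstand's outer end, 36 mm across the leg x 40 mm along it, 12 mm thick, 112 mm from the hub: press here from above.
- kick_foot (a point): Centre of the kickstand's rubber foot (a 19 mm ball), 145 mm from the hub.
- pot_center (a point): Copper glue pot with steel lid, 74 mm wide at the lid, 70 mm tall and 81 mm with its knob, about 0.6 kg. Point: on its axis, 35 mm above its underside. y: from the axis out along its handle; z up.
- pot_handle (a point): Dark wooden bar handle of the pot, level, 14 mm wide, 14 mm thick, from 70 to 154 mm from the pot's axis. Point: in the middle of its section, 115 mm from the pot's axis and 50 mm above the pot's underside. y: outwards along the handle.
- spot: White round spot, 100 mm across with a blue dot in the middle, painted on the bench; origin at its centre: where the pot must go.
- varnish_jar: Bystander, not to be moved: amber glass jar with dark lid, 64 mm wide, 85 mm tall, standing. Origin: its underside.
- mallet: Bystander, not to be moved: round wooden carver's mallet standing on its head, 88 mm wide, 232 mm tall. Origin: its underside.
- gouge_a: Bystander, not to be moved: carving gouge lying flat, wooden handle and steel blade, 232 mm long, 28 mm thick. Origin: its underside.
- gouge_b: Bystander, not to be moved: second carving gouge, same as the first. Origin: its underside.
- sharpening_stone: Bystander, not to be moved: grey stone in a dark wooden holder, 70 x 200 x 38 mm, lying flat. Origin: its underside.
- glue_brush: Bystander, not to be moved: small brush lying flat. Origin: its underside.
Mind the look-alikes: they are no part of the job. Leave any blue look-alike of the part that bears pot_center alone.

How it is judged:
On the way, in this order (a step that is already met when the one before it is completed fails the run):
1. the pot stands on the white spot, its centre within 25 mm of the spot's, let go (horizontal distance between pot_center and spot below 0.025 m and height (world z) of pot_center below 0.041 m and linear speed of pot below 0.02 m/s and contact force between the fingers and pot below 0.1 N), for 0.2 s.
2. the kickstand is fully down while the frame still leans (value of joint kickstand above 1.72 rad and value of joint frame above 0.2 rad), for 0.2 s.
3. the frame is held upright by its bar (value of joint frame between -0.06 and 0.06 rad and contact force between the fingers and grip_bar above 3 N and value of joint kickstand above 1.72 rad), for 0.3 s.
At the end, for the whole second after the job is handed in: The gripper still presses the grip bar (over 3 N) and the frame is upright within 0.06 rad and still (under 0.1 rad/s), the kickstand is fully down (over 1.72 rad), and the pot stands on the bench within 25 mm of the white spot's centre (all of step 3 and velocity of joint frame between -0.1 and 0.1 rad/s and horizontal distance between pot_center and spot below 0.025 m and height (world z) of pot_center below 0.041 m); the arm keeps its last pose, push and grip.
It fails at once if the pot is lifted more than 12 mm (height (world z) of pot_center above 0.047 m).
It fails at once if the pot is tipped more than 0.3 rad (angle between pot_center's own z axis and vertical above 0.3 rad).
It fails at once if a bystander is moved more than 30 mm (distance of any of varnish_jar, mallet, gouge_a, gouge_b, sharpening_stone, glue_brush from where it was at the start of the episode above 0.03 m).
It also fails if it takes over 58 s, if anything falls off the work surface, if the arm or the gripper's body presses on something with over 40 N, if the wrist force passes 120 N, or if a joint passes its speed limit or range.

## Working session

There is one attempt and no reset: what is moved stays moved. The work goes in short steps, Python scripts to look and compute and a tool call to move; the robot and the scene stay as the last step left them, time stands still between calls to the robot, and variables do not carry over. Pictures are saved under pics/ and viewed, and the job is handed in when it is done.

Besides the shell and the picture viewer there is one more tool, called after "Call:" as name(argument=value, ...), one argument or row to a line, values as JSON. arm_command: Moves the arm, as the interface text tells. Its arguments: {"type":"object","properties":{"plan":{"type":"array"},"force":{"type":"number"}},"required":["plan"]}

```bash
ls; mkdir -p pics
python3 - <<'E'
from rig import env
import cv2, numpy as np
s=env.state(); print(s)
for n in ("top","side"):
    c=env.camera(n); cv2.imwrite(f"pics/{n}0.png",cv2.resize(c["image"],None,fx=1.5,fy=1.5,interpolation=cv2.INTER_CUBIC)); np.savez(f"{n}0.npz",**c)
    print(n,c["intrinsics"].tolist(),c["R"].tolist(),c["t"].tolist())
E
```

```text
pics
{'time': 0.0, 'q': array([ 1.62212306e+00,  3.59399163e-01,  1.10308578e-02, -3.88904867e-04,
       -1.22409121e+00, -2.88096000e-01]), 'joint_vel': array([ 5.82826131e-04, -1.19665176e-03,  1.55335149e-04,  3.37187185e-04,
       -3.25503891e-04,  1.03380382e-05]), 'effort': array([-7.17178991e-04, -5.83323169e+01,  2.93412602e+01,  6.93710133e+00,
       -6.19542960e-03, -2.38806287e-06]), 'position': array([0.15823284, 0.65567701, 0.23033657]), 'tool_rot': array([ 3.11789005e+00, -3.71053755e-01, -1.24798204e-04]), 'contact_force': array([ 0.77832467, -0.35551958, -0.67231185]), 'torque': array([ 0.05550675,  0.02505247, -0.00780594]), 'finger_gap': 0.0853164933245405}
top [[356.2479342383761, 0.0, 253.48924694222242], [0.0, 356.2479342383761, 194.0579319244723], [0.0, 0.0, 1.0]] [[0.008622794542668089, -0.9999237470050018, 0.008840112541832737], [-0.9969329451822184, -0.009284002040841574, -0.07770785106032688], [0.07778399722682826, -0.008142940598026125, -0.9969369801014675]] [0.0382808713656866, 0.5732805431198299, 1.3858302870992196]
side [[360.7506760819458, 0.0, 256.60857478355865], [0.0, 360.7506760819458, 193.01693981369496], [0.0, 0.0, 1.0]] [[-0.9090400031750691, -0.41663308353620926, 0.007946466546860124], [-0.29645189319721627, 0.6331832055672344, -0.7149792327105643], [0.2928524332274817, -0.6523004690253649, -0.6991005295821423]] [0.5271865893774558, 0.274625844816245, 1.0931271633312138]
```

View pics/top0.png

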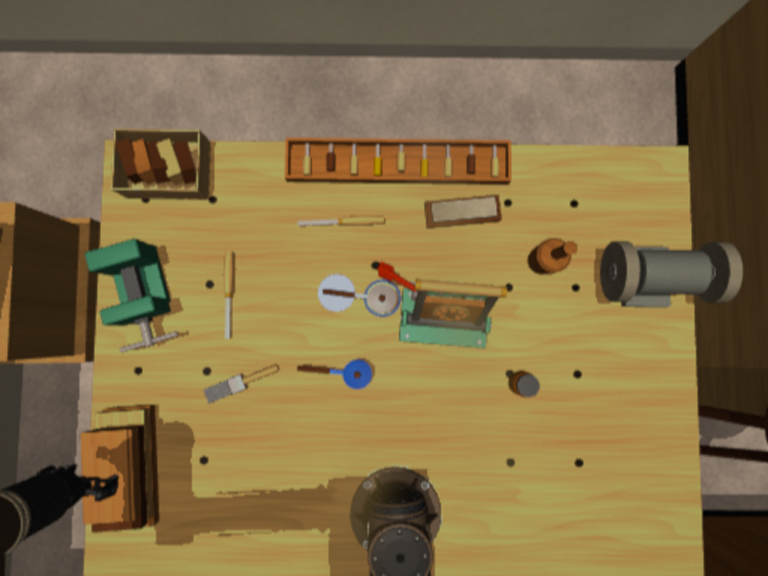

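View pics/side0.png

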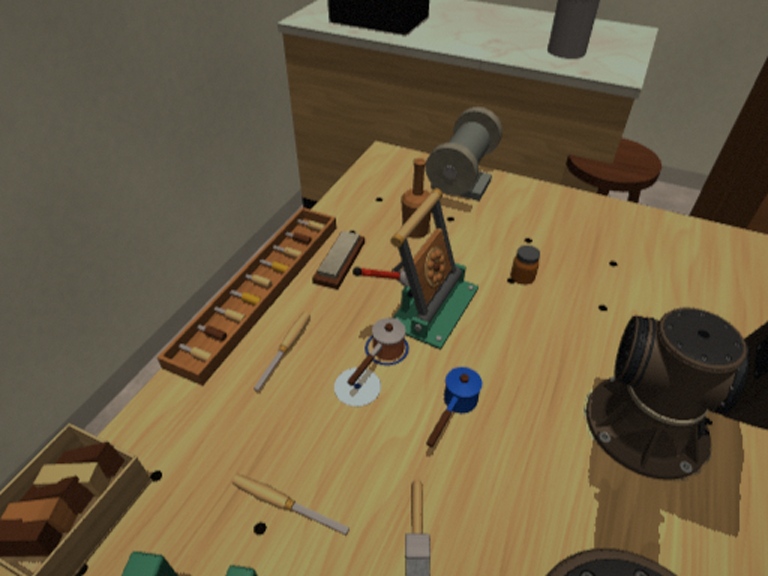

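Two pots: the copper one with a steel lid at top (382,297), handle lying over the white spot at (336,293), and a blue look-alike at (358,374). The copper one stands in the blue ring beside the stand and fits the description. Next I enlarge that area to confirm.

```bash
cat > h.py <<'E'
import cv2, numpy as np
def load(n): return dict(np.load(n))
def ray(c,u,v):
    d=np.linalg.inv(c["intrinsics"])@[u,v,1]; R=c["R"]; return -R.T@c["t"], R.T@d
def plane(c,u,v,z):
    o,d=ray(c,u,v); return o+d*(z-o[2])/d[2]
def tri(c1,p1,c2,p2):
    o1,d1=ray(c1,*p1);o2,d2=ray(c2,*p2); d1/=np.linalg.norm(d1); d2/=np.linalg.norm(d2)
    A=np.stack([d1,-d2],1); s=np.linalg.lstsq(A,o2-o1,rcond=None)[0]
    a=o1+s[0]*d1;b=o2+s[1]*d2; return (a+b)/2, np.linalg.norm(a-b)
def proj(c,X):
    p=c["intrinsics"]@(c["R"]@np.array(X)+c["t"]); return p[:2]/p[2]
def crop(c,u0,u1,v0,v1,k,fn):
    im=c["image"][v0:v1,u0:u1]; cv2.imwrite(fn,cv2.resize(im,None,fx=k,fy=k,interpolation=cv2.INTER_CUBIC))
E
python3 - <<'E'
from h import *
t=load("top0.npz"); s=load("side0.npz")
crop(t,195,345,165,265,5,"pics/tc.png"); crop(s,215,335,120,270,4,"pics/sc.png")
for n,c in(("t",t),("s",s)):
    hsv=cv2.cvtColor(c["image"],cv2.COLOR_BGR2HSV)
    for nm,lo,hi in (("white",(90,0,170),(140,60,255)),("red",(0,200,110),(6,255,255)),("blue",(105,120,40),(130,255,255))):
        m=cv2.inRange(hsv,lo,hi); k,l,st,ce=cv2.connectedComponentsWithStats(m)
        print(n,nm,[(st[i].tolist(),ce[i].round(1).tolist()) for i in range(1,k) if st[i,4]>8])
E
```

```text
t white [([212, 183, 24, 24, 329], [223.4, 194.8])]
t red [([252, 176, 24, 18, 126], [261.1, 183.1])]
t blue [([220, 240, 28, 19, 272], [236.9, 248.9])]
s white []
s red [([241, 179, 25, 5, 53], [252.2, 181.3])]
s blue [([266, 227, 6, 14, 16], [269.8, 233.5]), ([297, 245, 24, 30, 564], [307.7, 259.9])]
```

View pics/tc.png

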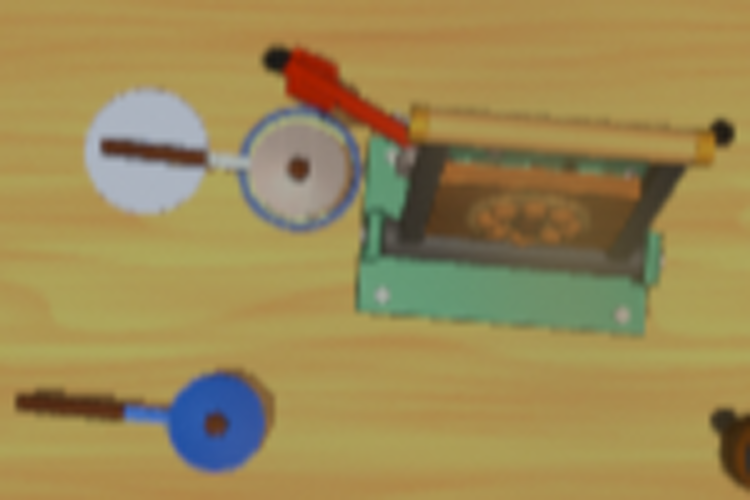

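View pics/sc.png

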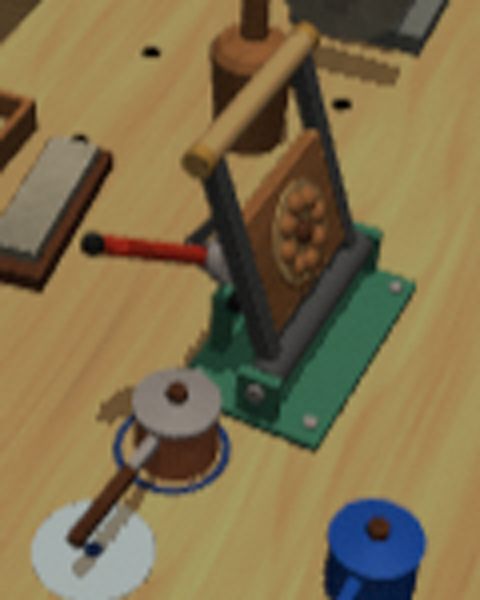

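The crops confirm it: copper pot inside the blue ring at top-crop (298,168), with its handle over the white spot (147,151). The blue pot at (216,423) is left alone. Now the measurements.

Run:
```python
from h import *
t=load("top0.npz"); s=load("side0.npz")
T=lambda x,y:((x+.5)/5-.5+195,(y+.5)/5-.5+165)
S=lambda x,y:((x+.5)/4-.5+215,(y+.5)/4-.5+120)
np.set_printoptions(precision=4,suppress=True)
print("spot",plane(t,*T(147,151),0),plane(s,*S(93,551),0))
print("knob",plane(t,*T(298,168),.081),plane(s,*S(177,391),.081), tri(t,T(298,168),s,S(177,391)))
print("ring",plane(t,*T(299,169),0), plane(s,*S(172,447),0))
print("handle out/in",plane(t,*T(101,147),.057),plane(t,*T(208,157),.057))
print("handle out side",plane(s,*S(78,540),.05))
print("bar +y end",tri(t,T(412,122),s,S(196,162)))
print("bar -y end",tri(t,T(714,149),s,S(309,36)))
print("foot",tri(t,T(277,60),s,S(92,244)))
print("hub",tri(t,T(402,157),s,S(217,262)), tri(t,T(405,130),s,S(217,250)))
print("base corners", [plane(t,*T(*p),0.01) for p in((357,312),(643,335))], [plane(s,*S(*p),.01) for p in ((315,447),(414,286))])
for p in((240,335),(325,340)):pass
print("brush etc")
for nm,(u,v),z in (("jar",(524,384),.085),("stone",(463,211),.038),("gougeA in",(385,220),.014),("gougeA out",(298,222),.014),("gougeB",(229,338),.01),("mallet top",(570,248),.23)):
    print(nm,plane(t,u/1.5,v/1.5,z))
```

```text
spot [0.5706 0.1615 0.    ] [ 0.5726  0.1602 -0.    ]
knob [0.5526 0.0411 0.081 ] [0.5534 0.0418 0.081 ] (array([0.5531, 0.0412, 0.0805]), np.float64(0.0009654560949051629))
ring [0.5572 0.0394 0.    ] [0.5598 0.0356 0.    ]
handle out/in [0.569  0.1927 0.057 ] [0.5621 0.1102 0.057 ]
handle out side [0.5702 0.1872 0.05  ]
bar +y end (array([ 0.5725, -0.0317,  0.2589]), np.float64(0.0012885781950265416))
bar -y end (array([ 0.5562, -0.2319,  0.255 ]), np.float64(6.587546376298792e-05))
foot (array([0.6166, 0.0578, 0.2311]), np.float64(0.002012604444216166))
hub (array([ 0.5544, -0.0326,  0.1612]), np.float64(0.003032420390927662)) (array([ 0.5653, -0.0367,  0.1681]), np.float64(0.01946904878591459))
base corners [array([ 0.4435, -0.0073,  0.01  ]), array([ 0.4273, -0.2341,  0.01  ])] [array([ 0.4467, -0.0081,  0.01  ]), array([ 0.4306, -0.2321,  0.01  ])]
brush etc
jar [ 0.3394 -0.3159  0.085 ]
stone [ 0.7857 -0.1731  0.038 ]
gougeA in [0.7646 0.0322 0.014 ]
gougeA out [0.7568 0.2648 0.014 ]
gougeB [0.4463 0.4404 0.01  ]
mallet top [ 0.6586 -0.384   0.23  ]
```

```bash
cat > pl.py <<'E'
import numpy as np, sys
from scipy.spatial.transform import Rotation as Ro
from rig import env
def down(yaw_y, tilt=0, axis=None):
    """tool z down, tool y along heading yaw_y(rad)"""
    y=np.array([np.cos(yaw_y),np.sin(yaw_y),0]); z=np.array([0,0,-1.]); x=np.cross(y,z)
    R=Ro.from_matrix(np.stack([x,y,z],1))
    return R if axis is None else Ro.from_rotvec(np.array(axis)*tilt)*R
def rows(pos,R,n,start=None):
    s=env.state(); p0,R0=(s["position"],Ro.from_rotvec(s["tool_rot"])) if start is None else start
    dr=(R0.inv()*R).as_rotvec(); 
    print("time",round(s["time"],2),"dist mm",(np.linalg.norm(pos-p0)*1000).round(1),"turn deg",np.degrees(np.linalg.norm(dr)).round(1))
    Rc=R0
    for i in range(n):
        d=Rc.inv().apply((pos-p0)/n)/.075; w=dr/n/np.pi
        print(i,"t",d.round(3).tolist(),"w",w.round(4).tolist()); Rc=Rc*Ro.from_rotvec(dr/n)
    return pos,R
E
python3 - <<'E'
from pl import *
R=down(np.arctan2(-.105,.994))
rows(np.array([.565,.156,.13]),R,11)
E
```

```text
time 0.1 dist mm 652.1 turn deg 97.5
0 t [0.621, 0.473, 0.123] w [0.0, 0.0, -0.0493]
1 t [0.541, 0.563, 0.123] w [0.0, 0.0, -0.0493]
2 t [0.448, 0.64, 0.123] w [0.0, 0.0, -0.0493]
3 t [0.344, 0.701, 0.123] w [0.0, 0.0, -0.0493]
4 t [0.232, 0.746, 0.122] w [0.0, 0.0, -0.0493]
5 t [0.114, 0.773, 0.122] w [0.0, 0.0, -0.0493]
6 t [-0.007, 0.781, 0.122] w [0.0, 0.0, -0.0493]
7 t [-0.127, 0.771, 0.122] w [0.0, 0.0, -0.0493]
8 t [-0.244, 0.742, 0.122] w [0.0, 0.0, -0.0493]
9 t [-0.356, 0.695, 0.122] w [0.0, 0.0, -0.0493]
10 t [-0.459, 0.632, 0.122] w [0.0, 0.0, -0.0493]
```

Run:
```python
from pl import *
R=down(np.arctan2(.105,-.994))
rows(np.array([.565,.156,.13]),R,12)
```

```text
time 0.1 dist mm 652.1 turn deg 82.5
0 t [0.57, 0.433, 0.112] w [0.0, -0.0, 0.0382]
1 t [0.617, 0.362, 0.112] w [0.0, -0.0, 0.0382]
2 t [0.656, 0.286, 0.112] w [0.0, -0.0, 0.0382]
3 t [0.686, 0.205, 0.112] w [0.0, -0.0, 0.0382]
4 t [0.705, 0.122, 0.112] w [0.0, -0.0, 0.0382]
5 t [0.715, 0.036, 0.112] w [0.0, -0.0, 0.0382]
6 t [0.714, -0.049, 0.112] w [0.0, -0.0, 0.0382]
7 t [0.703, -0.134, 0.112] w [0.0, -0.0, 0.0382]
8 t [0.682, -0.218, 0.112] w [0.0, -0.0, 0.0382]
9 t [0.651, -0.298, 0.112] w [0.0, -0.0, 0.0382]
10 t [0.611, -0.373, 0.112] w [0.0, -0.0, 0.0382]
11 t [0.562, -0.444, 0.112] w [0.0, -0.0, 0.0382]
```

Call:
arm_command(
  plan=[
    {"claw": 100, "tx": 0.57, "ty": 0.43, "tz": 0.11, "wx": 0, "wy": 0, "wz": 0.038},
    {"claw": 100, "tx": 0.62, "ty": 0.36, "tz": 0.11, "wx": 0, "wy": 0, "wz": 0.038},
    {"claw": 100, "tx": 0.66, "ty": 0.29, "tz": 0.11, "wx": 0, "wy": 0, "wz": 0.038},
    {"claw": 100, "tx": 0.69, "ty": 0.2, "tz": 0.11, "wx": 0, "wy": 0, "wz": 0.038},
    {"claw": 100, "tx": 0.7, "ty": 0.12, "tz": 0.11, "wx": 0, "wy": 0, "wz": 0.038},
  ],
  force=30,
)

```text
time: 0.72
position: [0.3295, 0.447, 0.1896]
tool_rot: [2.87, -1.277, -0.0]
contact_force: [0.4, 0.4, 0.3]
finger_gap: 0.0851
```

Call:
arm_command(
  plan=[
    {"claw": 100, "tx": 0.71, "ty": 0.04, "tz": 0.11, "wx": 0, "wy": 0, "wz": 0.038},
    {"claw": 100, "tx": 0.71, "ty": -0.05, "tz": 0.11, "wx": 0, "wy": 0, "wz": 0.038},
    {"claw": 100, "tx": 0.7, "ty": -0.13, "tz": 0.11, "wx": 0, "wy": 0, "wz": 0.038},
    {"claw": 100, "tx": 0.68, "ty": -0.22, "tz": 0.11, "wx": 0, "wy": 0, "wz": 0.038},
    {"claw": 100, "tx": 0.65, "ty": -0.3, "tz": 0.11, "wx": 0, "wy": 0, "wz": 0.038},
  ],
)

```text
time: 1.35
position: [0.4991, 0.2404, 0.1485]
tool_rot: [2.368, -2.065, -0.0]
contact_force: [0.8, 0.8, 0.1]
finger_gap: 0.0854
```

Call:
arm_command(
  plan=[
    {"claw": 100, "tx": 0.61, "ty": -0.37, "tz": 0.11, "wx": 0, "wy": 0, "wz": 0.038},
    {"claw": 100, "tx": 0.5, "ty": -0.4, "tz": 0.11, "wx": 0, "wy": 0, "wz": 0.038},
    {"claw": 100, "tx": 0, "ty": 0, "tz": 0, "wx": 0, "wy": 0, "wz": 0},
    {"claw": 100, "tx": 0, "ty": 0, "tz": 0, "wx": 0, "wy": 0, "wz": 0},
  ],
)

```text
time: 1.85
position: [0.5628, 0.1633, 0.1319]
tool_rot: [2.109, -2.328, -0.0]
contact_force: [0.1, 0.4, -0.2]
finger_gap: 0.0858
```

Run:
```python
from pl import *
R=down(np.arctan2(.105,-.994))
s=env.state(); print(s["position"],s["q"],s["contact_force"])
rows(np.array([.565,.157,.033]),R,3)
```

```text
[0.5627925  0.16331064 0.13193276] [ 6.15772353e-01  2.97411821e-01 -3.20896564e-01 -1.71247980e-04
 -9.53284878e-01 -7.14373798e-01] [ 0.1302189   0.42201797 -0.23038757]
time 1.85 dist mm 99.2 turn deg 0.4
0 t [0.027, -0.013, 0.44] w [0.0001, -0.0, 0.0007]
1 t [0.027, -0.013, 0.44] w [0.0001, -0.0, 0.0007]
2 t [0.027, -0.013, 0.44] w [0.0001, -0.0, 0.0007]
```

Call:
arm_command(
  plan=[
    {"claw": 100, "tx": 0.03, "ty": -0.01, "tz": 0.44, "wx": 0, "wy": 0, "wz": 0.002},
    {"claw": 100, "tx": 0.03, "ty": -0.01, "tz": 0.44, "wx": 0, "wy": 0, "wz": 0},
    {"claw": 100, "tx": 0.02, "ty": -0.01, "tz": 0.44, "wx": 0, "wy": 0, "wz": 0},
    {"claw": 100, "tx": 0, "ty": 0, "tz": 0, "wx": 0, "wy": 0, "wz": 0},
  ],
)

```text
time: 2.35
position: [0.5626, 0.1575, 0.0315]
tool_rot: [2.101, -2.33, -0.001]
contact_force: [0.8, -0.6, 0.8]
finger_gap: 0.0854
```

```bash
cat > snap.py <<'E'
import sys; from h import *; from rig import env
k=sys.argv[1]
t=env.camera("top"); s=env.camera("side"); np.savez(f"top{k}.npz",**t); np.savez(f"side{k}.npz",**s)
a=cv2.resize(t["image"][150:270,190:350],None,fx=2.5,fy=2.5,interpolation=cv2.INTER_CUBIC) # 400x300
b=cv2.resize(s["image"][110:290,210:370],None,fx=2.5,fy=2.5,interpolation=cv2.INTER_CUBIC)
H=max(a.shape[0],b.shape[0]); f=lambda i:cv2.copyMakeBorder(i,0,H-i.shape[0],0,0,cv2.BORDER_CONSTANT)
cv2.imwrite(f"pics/s{k}.png",np.hstack([f(a),f(b)]))
st=env.state(); print(st["time"],st["position"].round(4),st["contact_force"].round(1),st["finger_gap"],st["q"].round(2))
E
python3 snap.py 1
```

```text
2.45 [0.5648 0.1584 0.0343] [-0.2  0.5  0.1] 0.08543848495199463 [ 0.61  0.41 -0.42  0.   -0.74 -0.71]
```

View pics/s1.png

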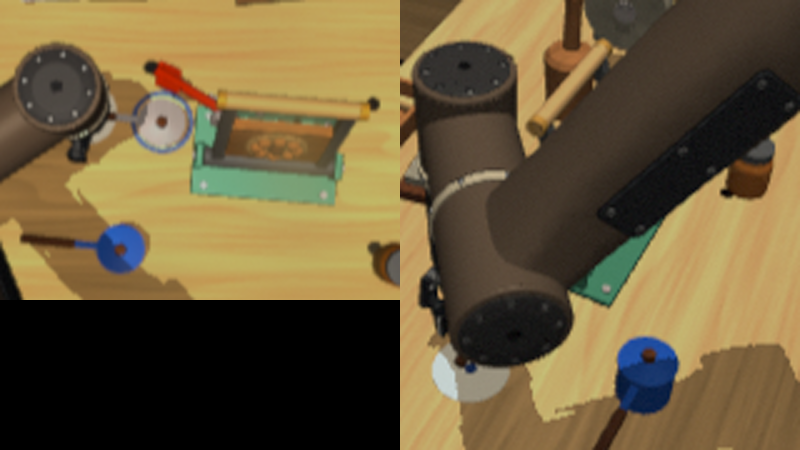

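The top view has the gripper over the handle, at about (75,100) in the composite, and the pot undisturbed at (162,120). Next I close on the handle.

Call:
arm_command(
  plan=[
    {"claw": 0, "tx": 0, "ty": 0, "tz": 0, "wx": 0, "wy": 0, "wz": 0},
    {"claw": 0, "tx": 0, "ty": 0, "tz": 0, "wx": 0, "wy": 0, "wz": 0},
    {"claw": 0, "tx": 0, "ty": 0, "tz": 0, "wx": 0, "wy": 0, "wz": 0},
    {"claw": 0, "tx": 0, "ty": 0, "tz": 0, "wx": 0, "wy": 0, "wz": 0},
    {"claw": 0, "tx": 0, "ty": 0, "tz": 0, "wx": 0, "wy": 0, "wz": 0},
  ],
  force=30,
)

```text
time: 3.08
position: [0.565, 0.1575, 0.0336]
tool_rot: [-2.102, 2.334, -0.0]
contact_force: [-0.2, 0.2, 2.1]
finger_gap: 0.0132
```

```bash
python3 snap.py 2
python3 - <<'E'
from pl import *
s=env.state(); R0=Ro.from_rotvec(s["tool_rot"])
p=s["position"]; d=np.array([.0184,.1195,0])
rows(p+d,R0,10)
E
```

```text
3.175 [0.565  0.1575 0.0336] [-0.2  0.1  1.8] 0.013100269446997916 [ 0.61  0.41 -0.42  0.   -0.74 -0.71]
time 3.17 dist mm 120.9 turn deg 0.0
0 t [-0.161, -0.008, 0.0] w [0.0, 0.0, 0.0]
1 t [-0.161, -0.008, 0.0] w [0.0, 0.0, 0.0]
2 t [-0.161, -0.008, 0.0] w [0.0, 0.0, 0.0]
3 t [-0.161, -0.008, 0.0] w [0.0, 0.0, 0.0]
4 t [-0.161, -0.008, 0.0] w [0.0, 0.0, 0.0]
5 t [-0.161, -0.008, 0.0] w [0.0, 0.0, 0.0]
6 t [-0.161, -0.008, 0.0] w [0.0, 0.0, 0.0]
7 t [-0.161, -0.008, 0.0] w [0.0, 0.0, 0.0]
8 t [-0.161, -0.008, 0.0] w [0.0, 0.0, 0.0]
9 t [-0.161, -0.008, 0.0] w [0.0, 0.0, 0.0]
```

Call:
arm_command(
  plan=[
    {"claw": 0, "tx": -0.08, "ty": 0, "tz": 0, "wx": 0, "wy": 0, "wz": 0},
    {"claw": 0, "tx": -0.16, "ty": -0.01, "tz": 0, "wx": 0, "wy": 0, "wz": 0},
    {"claw": 0, "tx": -0.16, "ty": -0.01, "tz": 0, "wx": 0, "wy": 0, "wz": 0},
    {"claw": 0, "tx": -0.16, "ty": -0.01, "tz": 0, "wx": 0, "wy": 0, "wz": 0},
    {"claw": 0, "tx": -0.16, "ty": -0.01, "tz": 0, "wx": 0, "wy": 0, "wz": 0},
  ],
)

```text
time: 3.8
position: [0.5721, 0.2098, 0.0326]
tool_rot: [2.099, -2.333, -0.0]
contact_force: [-1.1, -5.7, 2.0]
finger_gap: 0.0132
```

```bash
python3 snap.py 3
```

```text
3.9 [0.5727 0.2112 0.0329] [-3.3  0.6  3.5] 0.013171754619203925 [ 0.67  0.45 -0.36 -0.   -0.76 -0.78]
```

View pics/s3.png

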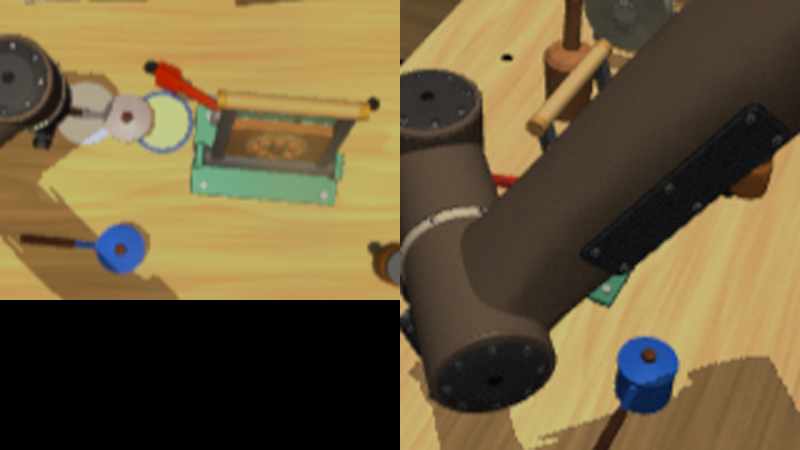

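The pot follows the handle and is now at composite (128,118), heading for the spot. I carry on.

Call:
arm_command(
  plan=[
    {"claw": 0, "tx": -0.16, "ty": -0.01, "tz": 0, "wx": 0, "wy": 0, "wz": 0},
    {"claw": 0, "tx": -0.16, "ty": -0.01, "tz": 0, "wx": 0, "wy": 0, "wz": 0},
    {"claw": 0, "tx": -0.16, "ty": -0.01, "tz": 0, "wx": 0, "wy": 0, "wz": 0},
    {"claw": 0, "tx": -0.16, "ty": -0.01, "tz": 0, "wx": 0, "wy": 0, "wz": 0},
    {"claw": 0, "tx": -0.16, "ty": -0.01, "tz": 0, "wx": 0, "wy": 0, "wz": 0},
  ],
)

```text
time: 4.53
position: [0.5824, 0.2689, 0.0327]
tool_rot: [2.099, -2.333, 0.0]
contact_force: [-0.4, -5.3, 2.1]
finger_gap: 0.0132
```

Call:
arm_command(
  plan=[
    {"claw": 0, "tx": -0.08, "ty": 0, "tz": 0, "wx": 0, "wy": 0, "wz": 0},
    {"claw": 0, "tx": 0, "ty": 0, "tz": 0, "wx": 0, "wy": 0, "wz": 0},
    {"claw": 0, "tx": 0, "ty": 0, "tz": 0, "wx": 0, "wy": 0, "wz": 0},
  ],
)

```text
time: 4.9
position: [0.5837, 0.2758, 0.0333]
tool_rot: [2.102, -2.335, -0.0]
contact_force: [-1.9, -2.6, 2.0]
finger_gap: 0.0133
```

```bash
python3 snap.py 4; python3 -c "
from h import *
crop(load('top4.npz'),190,310,160,240,6,'pics/t4.png')"
```

```text
5.0 [0.5837 0.2758 0.0333] [-2.  -2.8  2.7] 0.013381349105230303 [ 0.74  0.49 -0.28 -0.   -0.8  -0.85]
```

View pics/t4.png

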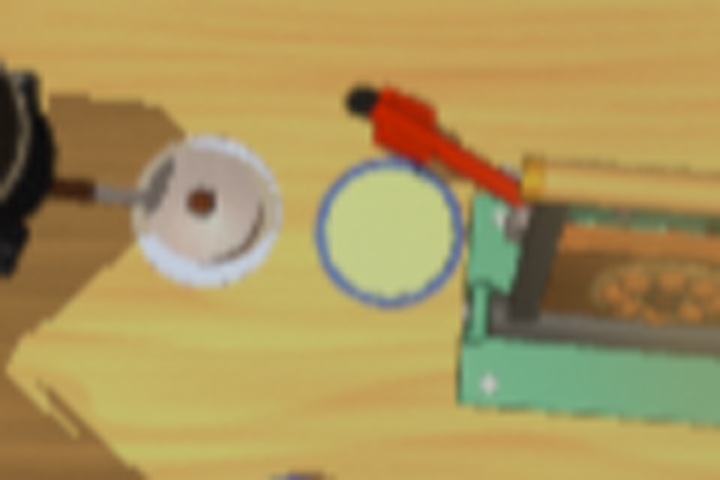

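The pot covers the spot, knob at crop (201,202). Checking the offset, then opening.

Run:
```python
from h import *
t=load('top4.npz'); T=lambda x,y:((x+.5)/6-.5+190,(y+.5)/6-.5+160)
print(plane(t,*T(201,202),.081), plane(t,*T(207,211),0))
```

```text
[0.57031677 0.15899154 0.081     ] [0.57075897 0.1611621  0.        ]
```

Call:
arm_command(
  plan=[
    {"claw": 100, "tx": 0, "ty": 0, "tz": 0, "wx": 0, "wy": 0, "wz": 0},
    {"claw": 100, "tx": 0, "ty": 0, "tz": 0, "wx": 0, "wy": 0, "wz": 0},
    {"claw": 100, "tx": 0, "ty": 0, "tz": 0, "wx": 0, "wy": 0, "wz": 0},
    {"claw": 100, "tx": 0, "ty": 0, "tz": 0, "wx": 0, "wy": 0, "wz": 0},
    {"claw": 100, "tx": 0, "ty": 0, "tz": 0, "wx": 0, "wy": 0, "wz": 0},
  ],
)

```text
time: 5.62
position: [0.584, 0.2761, 0.0333]
tool_rot: [-2.102, 2.335, 0.0]
contact_force: [-1.0, -0.6, 0.4]
finger_gap: 0.0857
```

Run:
```python
from pl import *
s=env.state(); R0=Ro.from_rotvec(s["tool_rot"])
rows(s["position"]+np.array([0,0,.23]),R0,5)
# kick path
th=.32; ang=np.arctan2(.0163,.200)
x=np.array([np.cos(ang),-np.sin(ang),0]); y=np.array([np.sin(ang),np.cos(ang),0]); z=np.array([0,0,1.])
zf=np.sin(th)*x+np.cos(th)*z
foot=np.array([.6166,.0578,.2311])
e=lambda a:np.cos(np.radians(40)-a)*y+np.sin(np.radians(40)-a)*zf
n=lambda a:-np.sin(np.radians(40)-a)*y+np.cos(np.radians(40)-a)*zf
hub=foot-.145*e(0); print("hub",hub)
for a in (0,.2,.4,.6,.85,1.0,1.2,1.885): print(a,"pad top",(hub+.112*e(a)+.006*n(a)).round(3),"foot",(hub+.145*e(a)).round(3))
```

```text
time 5.62 dist mm 230.0 turn deg 0.0
0 t [-0.0, -0.0, -0.613] w [0.0, 0.0, 0.0]
1 t [-0.0, -0.0, -0.613] w [0.0, 0.0, 0.0]
2 t [-0.0, -0.0, -0.613] w [0.0, 0.0, 0.0]
3 t [-0.0, -0.0, -0.613] w [0.0, 0.0, 0.0]
4 t [-0.0, -0.0, -0.613] w [0.0, 0.0, 0.0]
hub [ 0.57835515 -0.05052778  0.14262727]
0 pad top [0.609 0.029 0.215] foot [0.617 0.058 0.231]
0.2 pad top [0.605 0.043 0.198] foot [0.61  0.075 0.208]
0.4 pad top [0.599 0.053 0.179] foot [0.603 0.087 0.183]
0.6 pad top [0.593 0.06  0.159] foot [0.595 0.093 0.156]
0.85 pad top [0.584 0.061 0.132] foot [0.583 0.093 0.122]
1.0 pad top [0.579 0.059 0.116] foot [0.576 0.089 0.102]
1.2 pad top [0.571 0.051 0.096] foot [0.567 0.078 0.076]
1.885 pad top [ 0.55  -0.001  0.046] foot [0.541 0.007 0.015]
```

Call:
arm_command(
  plan=[
    {"claw": 100, "tx": 0, "ty": 0, "tz": -0.3, "wx": 0, "wy": 0, "wz": 0},
    {"claw": 100, "tx": 0, "ty": 0, "tz": -0.6, "wx": 0, "wy": 0, "wz": 0},
    {"claw": 50, "tx": 0, "ty": 0, "tz": -0.75, "wx": 0, "wy": 0, "wz": 0},
    {"claw": 0, "tx": 0, "ty": 0, "tz": -0.75, "wx": 0, "wy": 0, "wz": 0},
    {"claw": 0, "tx": 0, "ty": 0, "tz": -0.6, "wx": 0, "wy": 0, "wz": 0},
  ],
)

```text
time: 6.25
position: [0.5841, 0.2761, 0.2612]
tool_rot: [-2.101, 2.333, -0.0]
contact_force: [0.7, 1.2, -0.2]
finger_gap: 0.0326
```

```bash
python3 snap.py 5
python3 - <<'E'
from h import *
t=load('top5.npz'); T=lambda x,y:((x+.5)/6-.5+190,(y+.5)/6-.5+160)
crop(t,190,310,160,240,6,'pics/t5.png')
print("pad top",plane(t,*T(404,127),.215))
from pl import *
R=Ro.from_rotvec(env.state()["tool_rot"])
rows(np.array([.608,.033,.26]),R,5)
E
```

```text
6.35 [0.5862 0.2772 0.265 ] [ 1.2 -0.4 -0.2] 0.01619343276540573 [ 0.74  0.29 -0.01  0.   -1.26 -0.85]
pad top [0.6036177 0.0336691 0.215    ]
time 6.35 dist mm 245.2 turn deg 0.0
0 t [0.642, -0.126, 0.01] w [0.0, 0.0, 0.0]
1 t [0.642, -0.126, 0.01] w [0.0, 0.0, 0.0]
2 t [0.642, -0.126, 0.01] w [0.0, 0.0, 0.0]
3 t [0.642, -0.126, 0.01] w [0.0, 0.0, 0.0]
4 t [0.642, -0.126, 0.01] w [0.0, 0.0, 0.0]
```

View pics/t5.png

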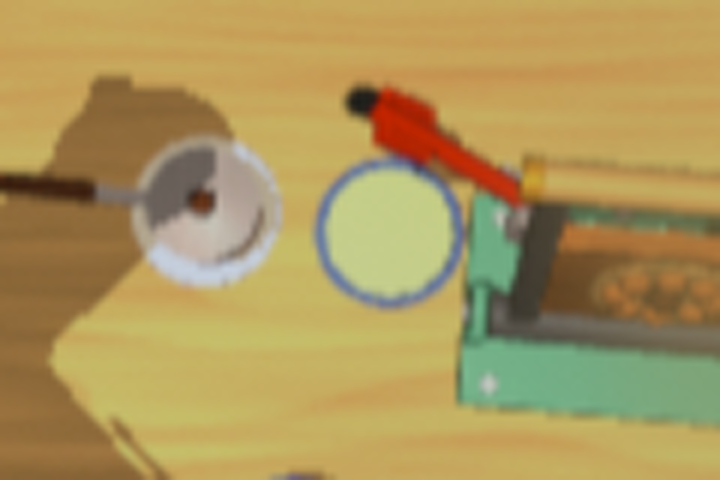

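The pot stays put when released, about 2 mm from the spot centre. Two estimates of the pad's top agree: (0.604…0.609, 0.03, 0.215). Moving above it.

Run:
```python
from pl import *
R=Ro.from_rotvec(env.state()["tool_rot"])
p=(np.array([.6065,.036,.275]),R); rows(*p,5)
for q,n in (((.6065,.037,.226),2),((.600,.053,.179),3),((.589,.061,.145),2),((.578,.061,.115),2),((.570,.056,.095),2)):
    q=np.array(q); rows(q,R,n,start=p); p=(q,R)
```

```text
time 6.35 dist mm 242.2 turn deg 0.0
0 t [0.634, -0.121, -0.03] w [0.0, 0.0, 0.0]
1 t [0.634, -0.121, -0.03] w [0.0, 0.0, 0.0]
2 t [0.634, -0.121, -0.03] w [0.0, 0.0, 0.0]
3 t [0.634, -0.121, -0.03] w [0.0, 0.0, 0.0]
4 t [0.634, -0.121, -0.03] w [0.0, 0.0, 0.0]
time 6.35 dist mm 49.0 turn deg 0.0
0 t [-0.005, 0.003, 0.327] w [0.0, 0.0, 0.0]
1 t [-0.005, 0.003, 0.327] w [0.0, 0.0, 0.0]
time 6.35 dist mm 50.1 turn deg 0.0
0 t [-0.066, 0.038, 0.209] w [0.0, 0.0, 0.0]
1 t [-0.066, 0.038, 0.209] w [0.0, 0.0, 0.0]
2 t [-0.066, 0.038, 0.209] w [0.0, 0.0, 0.0]
time 6.35 dist mm 36.6 turn deg 0.0
0 t [-0.044, 0.08, 0.226] w [0.0, 0.0, 0.0]
1 t [-0.044, 0.08, 0.226] w [0.0, 0.0, 0.0]
time 6.35 dist mm 32.0 turn deg 0.0
0 t [0.009, 0.075, 0.199] w [0.0, 0.0, 0.0]
1 t [0.009, 0.075, 0.199] w [0.0, 0.0, 0.0]
time 6.35 dist mm 22.1 turn deg 0.0
0 t [0.04, 0.051, 0.133] w [0.0, 0.0, 0.0]
1 t [0.04, 0.051, 0.133] w [0.0, 0.0, 0.0]
```

Call:
arm_command(
  plan=[
    {"claw": 0, "tx": 0.63, "ty": -0.12, "tz": -0.15, "wx": 0, "wy": 0, "wz": 0},
    {"claw": 0, "tx": 0.63, "ty": -0.12, "tz": 0, "wx": 0, "wy": 0, "wz": 0},
    {"claw": 0, "tx": 0.63, "ty": -0.12, "tz": 0, "wx": 0, "wy": 0, "wz": 0},
    {"claw": 0, "tx": 0.63, "ty": -0.12, "tz": 0, "wx": 0, "wy": 0, "wz": 0},
    {"claw": 0, "tx": 0.63, "ty": -0.12, "tz": 0, "wx": 0, "wy": 0, "wz": 0},
  ],
)

```text
time: 6.98
position: [0.6037, 0.0349, 0.2692]
tool_rot: [2.102, -2.335, -0.0]
contact_force: [0.5, -0.5, -0.1]
finger_gap: 0.0
```

Call:
arm_command(
  plan=[
    {"claw": 0, "tx": 0, "ty": 0, "tz": 0, "wx": 0, "wy": 0, "wz": 0},
    {"claw": 0, "tx": 0, "ty": 0, "tz": 0, "wx": 0, "wy": 0, "wz": 0},
  ],
)

```text
time: 7.22
position: [0.6038, 0.0363, 0.2692]
tool_rot: [2.101, -2.336, -0.0]
contact_force: [-0.0, 0.8, -0.2]
finger_gap: 0.0002
```

```bash
python3 snap.py 6
```

```text
7.325 [0.6039 0.0372 0.2693] [-0.7 -0.   0. ] 1.8587748522106975e-05 [ 0.38  0.22 -0.09 -0.   -1.26 -0.49]
```

View pics/s6.png

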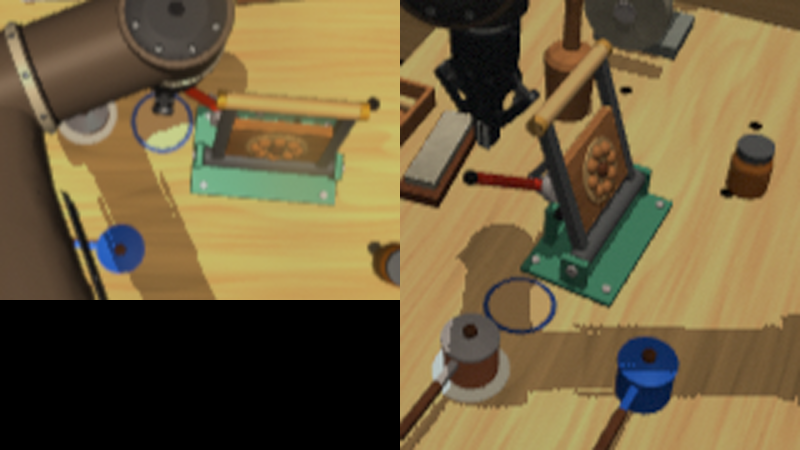

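The side view shows the closed fingertips at (488,140), directly above the kickstand pad at about (500,180), and the pot on the spot. Pushing down along the pad's arc.

Call:
arm_command(
  plan=[
    {"claw": 0, "tx": 0, "ty": 0, "tz": 0.28, "wx": 0, "wy": 0, "wz": 0},
    {"claw": 0, "tx": 0, "ty": 0, "tz": 0.28, "wx": 0, "wy": 0, "wz": 0},
    {"claw": 0, "tx": -0.06, "ty": 0.02, "tz": 0.2, "wx": 0, "wy": 0, "wz": 0},
    {"claw": 0, "tx": -0.06, "ty": 0.03, "tz": 0.2, "wx": 0, "wy": 0, "wz": 0},
    {"claw": 0, "tx": -0.06, "ty": 0.03, "tz": 0.2, "wx": 0, "wy": 0, "wz": 0},
  ],
)

```text
time: 7.95
position: [0.5993, 0.0512, 0.1819]
tool_rot: [-2.103, 2.334, -0.0]
contact_force: [-0.3, 0.5, 0.0]
finger_gap: -0.0
```

```bash
python3 snap.py 7
```

```text
8.05 [0.5982 0.0509 0.1805] [ 0.8  0.9 -0.3] -5.3481623300091985e-05 [ 0.41  0.28 -0.23 -0.   -1.07 -0.51]
```

View pics/s7.png

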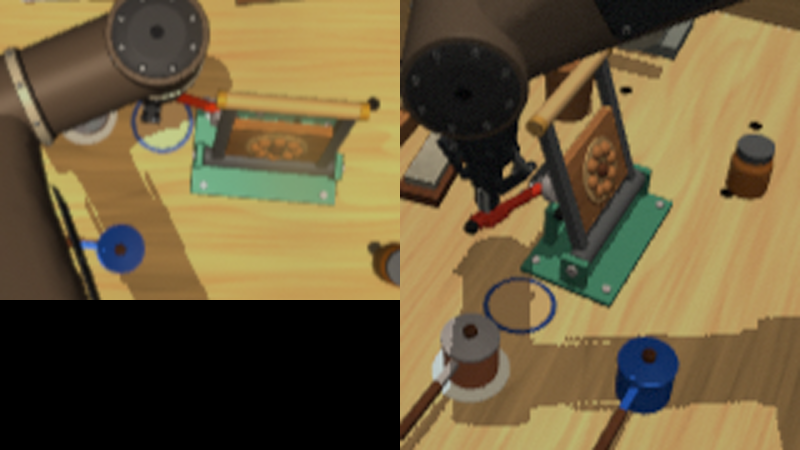

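The kickstand has swung down with the fingers: its foot is at side (470,227) and the fingertip at (487,205). Continuing past centre.

Call:
arm_command(
  plan=[
    {"claw": 0, "tx": -0.04, "ty": 0.08, "tz": 0.22, "wx": 0, "wy": 0, "wz": 0},
    {"claw": 0, "tx": -0.04, "ty": 0.08, "tz": 0.22, "wx": 0, "wy": 0, "wz": 0},
    {"claw": 0, "tx": 0, "ty": 0.07, "tz": 0.2, "wx": 0, "wy": 0, "wz": 0},
    {"claw": 0, "tx": 0.02, "ty": 0.07, "tz": 0.2, "wx": 0, "wy": 0, "wz": 0},
    {"claw": 0, "tx": 0.04, "ty": 0.05, "tz": 0.14, "wx": 0, "wy": 0, "wz": 0},
  ],
)

```text
time: 8.68
position: [0.573, 0.0544, 0.1082]
tool_rot: [2.102, -2.334, -0.0]
contact_force: [0.1, 0.5, 0.6]
finger_gap: -0.0002
```

```bash
python3 snap.py 8
```

```text
8.775 [0.5723 0.054  0.1078] [ 0.5 -0.3 -0. ] 9.039687485680295e-05 [ 0.43  0.31 -0.37 -0.   -0.89 -0.54]
```

View pics/s8.png

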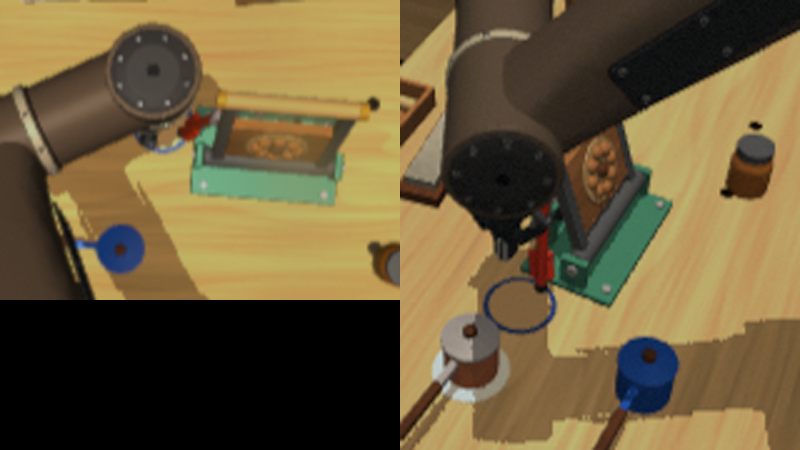

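Run:
```python
from h import *
s=load("side8.npz"); p=proj(s,[.541,.007,.015]); print("expected foot px side",p,"composite",(p-[210,110])*2.5+[400,0])
from pl import *
R=Ro.from_rotvec(env.state()["tool_rot"]); p=env.state()["position"]
a=np.array([.573,.07,.36]); rows(a,R,5)
R2=down(np.arctan2(.081,-.9967)); rows(np.array([.5643,-.132,.34]),R2,4,start=(a,R))
```

```text
expected foot px side [266.11923744 224.51217786] composite [540.2980936  286.28044466]
time 8.78 dist mm 252.7 turn deg 0.0
0 t [-0.042, 0.004, -0.673] w [0.0, 0.0, 0.0]
1 t [-0.042, 0.004, -0.673] w [0.0, 0.0, 0.0]
2 t [-0.042, 0.004, -0.673] w [0.0, 0.0, 0.0]
3 t [-0.042, 0.004, -0.673] w [0.0, 0.0, 0.0]
4 t [-0.042, 0.004, -0.673] w [0.0, 0.0, 0.0]
time 8.78 dist mm 203.2 turn deg 1.4
0 t [0.673, -0.042, 0.067] w [0.0002, -0.0001, -0.0019]
1 t [0.673, -0.038, 0.067] w [0.0002, -0.0001, -0.0019]
2 t [0.673, -0.034, 0.067] w [0.0002, -0.0001, -0.0019]
3 t [0.673, -0.03, 0.067] w [0.0002, -0.0001, -0.0019]
```

The foot is at side (541,288); for fully down I predicted (540,286), so it has snapped down. Backing off upward.

Call:
arm_command(
  plan=[
    {"claw": 0, "tx": -0.1, "ty": 0, "tz": -0.3, "wx": 0, "wy": 0, "wz": 0},
    {"claw": 0, "tx": -0.1, "ty": 0, "tz": -0.75, "wx": 0, "wy": 0, "wz": 0},
    {"claw": 0, "tx": 0, "ty": 0, "tz": -0.75, "wx": 0, "wy": 0, "wz": 0},
    {"claw": 0, "tx": 0, "ty": 0, "tz": -0.75, "wx": 0, "wy": 0, "wz": 0},
    {"claw": 0, "tx": 0, "ty": 0, "tz": -0.75, "wx": 0, "wy": 0, "wz": 0},
  ],
)

```text
time: 9.4
position: [0.5749, 0.0693, 0.3594]
tool_rot: [-2.101, 2.334, -0.001]
contact_force: [0.7, 0.2, -0.1]
finger_gap: 0.0001
```

```bash
python3 snap.py 9;  python3 - <<'E'
from pl import *
R2=down(np.arctan2(.081,-.9967)); rows(np.array([.5643,-.132,.34]),R2,4)
E
```

```text
9.5 [0.5776 0.0695 0.3647] [0.4 0.3 0.4] 0.00010019503616705198 [ 0.46  0.14  0.02  0.   -1.44 -0.56]
time 9.5 dist mm 203.4 turn deg 1.5
0 t [0.673, -0.025, 0.08] w [-0.0009, 0.0003, -0.0019]
1 t [0.673, -0.021, 0.08] w [-0.0009, 0.0003, -0.0019]
2 t [0.673, -0.018, 0.081] w [-0.0009, 0.0003, -0.0019]
3 t [0.673, -0.014, 0.082] w [-0.0009, 0.0003, -0.0019]
```

View pics/s9.png

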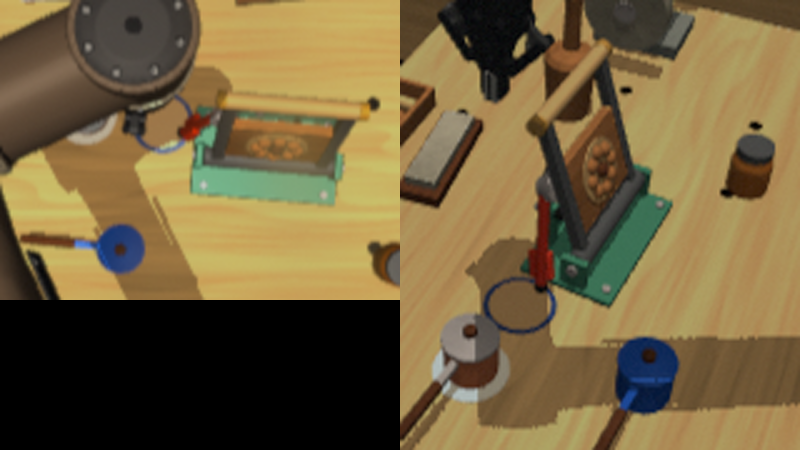

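The red leg is down with its foot at (541,288), and the frame still leans on its stops. Moving over the bar with the gripper open.

Call:
arm_command(
  plan=[
    {"claw": 100, "tx": 0.67, "ty": -0.02, "tz": 0, "wx": 0, "wy": 0, "wz": -0.002},
    {"claw": 100, "tx": 0.67, "ty": -0.02, "tz": 0.08, "wx": 0, "wy": 0, "wz": -0.002},
    {"claw": 100, "tx": 0.67, "ty": -0.02, "tz": 0.08, "wx": 0, "wy": 0, "wz": -0.002},
    {"claw": 100, "tx": 0.67, "ty": -0.01, "tz": 0.08, "wx": 0, "wy": 0, "wz": -0.002},
    {"claw": 100, "tx": 0, "ty": 0, "tz": 0, "wx": 0, "wy": 0, "wz": 0},
  ],
)

```text
time: 10.12
position: [0.5605, -0.1341, 0.3383]
tool_rot: [2.126, -2.312, 0.0]
contact_force: [-0.8, 0.8, 0.1]
finger_gap: 0.0853
```

```bash
python3 snap.py 10;  python3 - <<'E'
from pl import *
R2=down(np.arctan2(.081,-.9967)); rows(np.array([.5643,-.132,.236]),R2,3)
E
```

```text
10.225 [ 0.5611 -0.1317  0.3388] [ 0.4  0.2 -0.4] 0.0854899832985614 [ 0.11  0.15 -0.03  0.   -1.39 -0.19]
time 10.22 dist mm 102.8 turn deg 0.0
0 t [0.0, -0.014, 0.457] w [-0.0001, 0.0, -0.0]
1 t [0.0, -0.014, 0.457] w [-0.0001, 0.0, -0.0]
2 t [0.0, -0.014, 0.457] w [-0.0001, 0.0, -0.0]
```

View pics/s10.png

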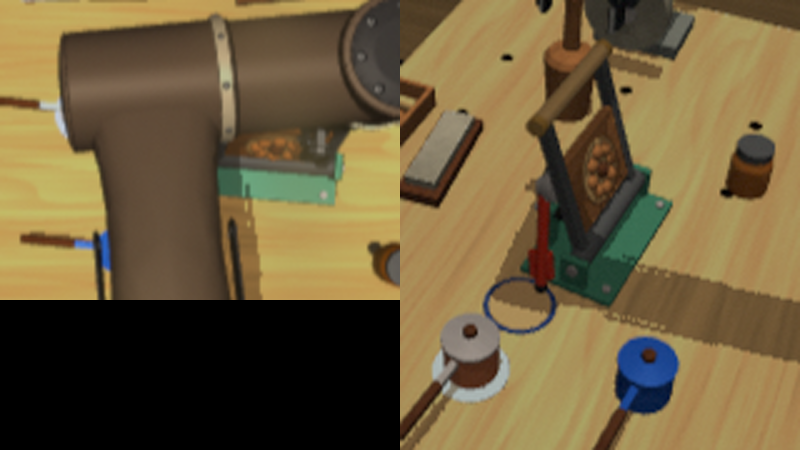

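Call:
arm_command(
  plan=[
    {"claw": 100, "tx": 0, "ty": -0.02, "tz": 0.4, "wx": 0, "wy": 0, "wz": 0},
    {"claw": 100, "tx": 0, "ty": -0.02, "tz": 0.5, "wx": 0, "wy": 0, "wz": 0},
    {"claw": 100, "tx": 0, "ty": -0.01, "tz": 0.46, "wx": 0, "wy": 0, "wz": 0},
    {"claw": 100, "tx": 0, "ty": 0, "tz": 0, "wx": 0, "wy": 0, "wz": 0},
  ],
)

```text
time: 10.72
position: [0.5637, -0.1302, 0.2345]
tool_rot: [2.13, -2.304, -0.005]
contact_force: [-0.2, 0.2, 1.3]
finger_gap: 0.0855
```

```bash
python3 snap.py 11; python3 -c "
from h import *
crop(load('side11.npz'),230,350,60,170,5,'pics/x11.png')"
```

```text
10.825 [ 0.5657 -0.1307  0.2379] [-0.1  0.3  0.4] 0.08542472320427047 [ 0.11  0.2  -0.19  0.   -1.18 -0.19]
```

View pics/x11.png

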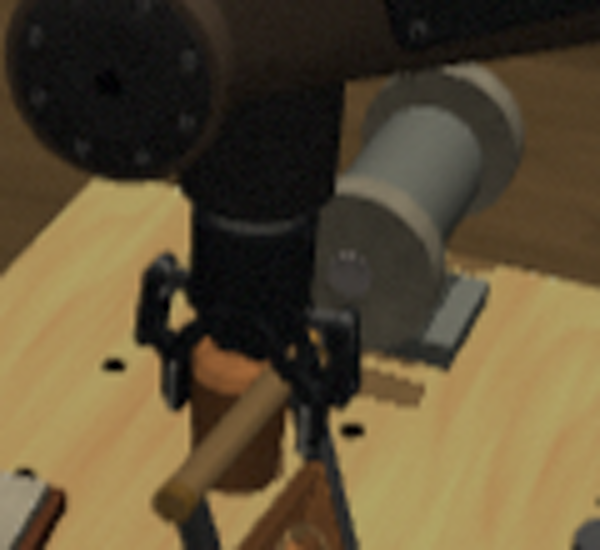

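The fingers straddle the bar, one on each side at crop (172,390) and (308,440), with the bar passing between them. Closing.

Call:
arm_command(
  plan=[
    {"claw": 0, "tx": 0, "ty": 0, "tz": 0, "wx": 0, "wy": 0, "wz": 0},
    {"claw": 0, "tx": 0, "ty": 0, "tz": 0, "wx": 0, "wy": 0, "wz": 0},
    {"claw": 0, "tx": 0, "ty": 0, "tz": 0, "wx": 0, "wy": 0, "wz": 0},
    {"claw": 0, "tx": 0, "ty": 0, "tz": 0, "wx": 0, "wy": 0, "wz": 0},
    {"claw": 0, "tx": 0, "ty": 0, "tz": 0, "wx": 0, "wy": 0, "wz": 0},
  ],
  force=40,
)

```text
time: 11.45
position: [0.5643, -0.1314, 0.2372]
tool_rot: [2.131, -2.308, -0.0]
contact_force: [-4.3, 1.5, 5.1]
finger_gap: 0.0228
```

```bash
python3 snap.py 12
python3 - <<'E'
from pl import *
s=env.state(); R0=Ro.from_rotvec(s["tool_rot"]); p=s["position"]
ang=np.arctan2(.0163,.200); x=np.array([np.cos(ang),-np.sin(ang),0]); y=np.array([np.sin(ang),np.cos(ang),0])
g=p+R0.apply([0,0,-.019]); print("grasp pt",g)
th=.32; print("lean by height", np.arccos((g[2]-.045)/.22))
h=g-.22*np.sin(th)*x; h[2]=g[2]-.22*np.cos(th); print("hinge",h)
N=10; P=(p,R0)
Q=[]
for k in range(N):
    M=Ro.from_rotvec(-th/N*y); p2=h+M.apply(P[0]-h); R2=M*P[1]
    d=P[1].inv().apply(p2-P[0])/.075; w=(P[1].inv()*R2).as_rotvec()/np.pi
    print(k,d.round(3),w.round(4)); P=(p2,R2)
print("end",P[0],"chk grasp",P[0]+P[1].apply([0,0,-.019]))
E
```

```text
11.55 [ 0.5643 -0.1314  0.2372] [-3.   2.7  5.6] 0.022986996751735166 [ 0.11  0.2  -0.2  -0.   -1.18 -0.19]
grasp pt [ 0.5643151  -0.13136659  0.25624679]
lean by height 0.2830334914392194
hinge [ 0.49533916 -0.12574505  0.047415  ]
0 [-0.     0.081 -0.028] [0.0102 0.     0.    ]
1 [-0.     0.081 -0.028] [0.0102 0.     0.    ]
2 [-0.     0.081 -0.028] [0.0102 0.     0.    ]
3 [-0.     0.081 -0.028] [0.0102 0.     0.    ]
4 [-0.     0.081 -0.028] [0.0102 0.     0.    ]
5 [-0.     0.081 -0.028] [0.0102 0.     0.    ]
6 [-0.     0.081 -0.028] [0.0102 0.     0.    ]
7 [-0.     0.081 -0.028] [0.0102 0.     0.    ]
8 [-0.     0.081 -0.028] [0.0102 0.     0.    ]
9 [-0.     0.081 -0.028] [0.0102 0.     0.    ]
end [ 0.50128916 -0.12623093  0.24937722] chk grasp [ 0.49533916 -0.12574505  0.267415  ]
```

Gripped (23 mm on the 24 mm bar). Now the arc about the hinge, in equal steps.

Call:
arm_command(
  plan=[
    {"claw": 0, "tx": 0, "ty": 0.08, "tz": -0.028, "wx": 0.01, "wy": 0, "wz": 0},
    {"claw": 0, "tx": 0, "ty": 0.08, "tz": -0.028, "wx": 0.01, "wy": 0, "wz": 0},
    {"claw": 0, "tx": 0, "ty": 0.08, "tz": -0.028, "wx": 0.01, "wy": 0, "wz": 0},
    {"claw": 0, "tx": 0, "ty": 0.08, "tz": -0.028, "wx": 0.01, "wy": 0, "wz": 0},
    {"claw": 0, "tx": 0, "ty": 0.08, "tz": -0.028, "wx": 0.01, "wy": 0, "wz": 0},
  ],
)

```text
time: 12.18
position: [0.5337, -0.1291, 0.2457]
tool_rot: [-2.054, 2.225, -0.178]
contact_force: [-0.0, -0.7, 2.6]
finger_gap: 0.0228
```

```bash
python3 snap.py 13
```

```text
12.275 [ 0.5329 -0.129   0.2458] [ 1.9 -1.2  1.1] 0.022501876609839072 [ 0.15  0.04 -0.39  0.04 -0.99 -0.25]
```

View pics/s13.png

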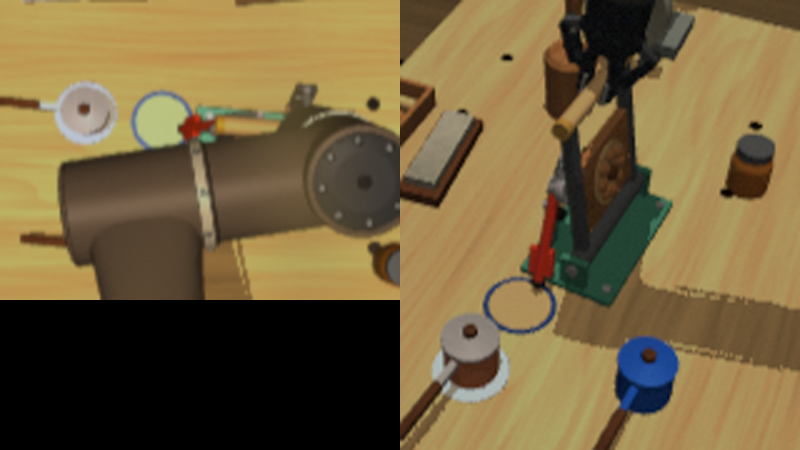

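The frame is halfway up, moving with the gripper under low force, with the leg still down and the pot on the spot. I do the rest.

Call:
arm_command(
  plan=[
    {"claw": 0, "tx": 0, "ty": 0.08, "tz": -0.028, "wx": 0.01, "wy": 0, "wz": 0},
    {"claw": 0, "tx": 0, "ty": 0.08, "tz": -0.028, "wx": 0.01, "wy": 0, "wz": 0},
    {"claw": 0, "tx": 0, "ty": 0.08, "tz": -0.028, "wx": 0.01, "wy": 0, "wz": 0},
    {"claw": 0, "tx": 0, "ty": 0.08, "tz": -0.028, "wx": 0.01, "wy": 0, "wz": 0},
    {"claw": 0, "tx": 0, "ty": 0.08, "tz": -0.028, "wx": 0.01, "wy": 0, "wz": 0},
  ],
)

```text
time: 12.9
position: [0.5027, -0.1267, 0.2492]
tool_rot: [-1.973, 2.137, -0.34]
contact_force: [-1.1, -2.2, 3.4]
finger_gap: 0.0225
```

Call:
arm_command(
  plan=[
    {"claw": 0, "tx": 0, "ty": 0, "tz": 0, "wx": 0, "wy": 0, "wz": 0},
    {"claw": 0, "tx": 0, "ty": 0, "tz": 0, "wx": 0, "wy": 0, "wz": 0},
    {"claw": 0, "tx": 0, "ty": 0, "tz": 0, "wx": 0, "wy": 0, "wz": 0},
  ],
)

```text
time: 13.28
position: [0.5033, -0.1267, 0.2491]
tool_rot: [-1.974, 2.138, -0.339]
contact_force: [-1.1, -4.9, 5.7]
finger_gap: 0.0225
```

```bash
python3 snap.py 14
python3 - <<'E'
from pl import *
from h import *
s=env.state(); R0=Ro.from_rotvec(s["tool_rot"]); p=s["position"]; g=p+R0.apply([0,0,-.019]); print("grasp",g)
ang=np.arctan2(.0163,.200); x=np.array([np.cos(ang),-np.sin(ang),0])
print("angle est",np.arcsin((g-[.4953,-.1257,.0474])@x/.22))
crop(load('side14.npz'),225,345,105,235,4.5,'pics/x14.png')
E
```

```text
13.375 [ 0.5034 -0.1267  0.2492] [-2.9 -4.3  6.3] 0.022501775927389434 [ 0.2  -0.11 -0.58  0.12 -0.79 -0.35]
grasp [ 0.4975836  -0.1262616   0.26722768]
angle est 0.01055325219553092
```

View pics/x14.png

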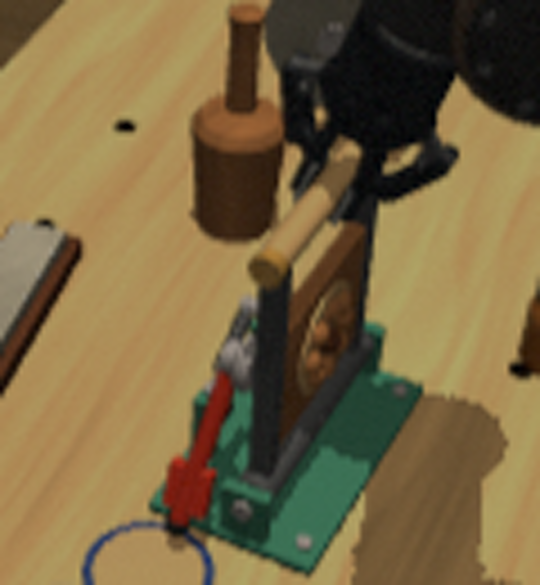

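The frame looks upright. I cross-check the angle from the images using the hinge bolt at crop (241,510) and the bar end at (267,268).

Run:
```python
from h import *
s=load('side14.npz'); s0=load('side0.npz')
S=lambda x,y:((x+.5)/4.5-.5+225,(y+.5)/4.5-.5+105)
S0=lambda x,y:((x+.5)/4-.5+215,(y+.5)/4-.5+120)
ang=np.arctan2(.0163,.200); x=np.array([np.cos(ang),-np.sin(ang),0]);y=np.array([np.sin(ang),np.cos(ang),0])
b=plane(s,*S(241,510),.045); b0=plane(s0,*S0(256,393),.045)
e=plane(s,*S(267,268),.265)
o=np.array([.4953,-.1257,0])
for q in(b,b0,e): print(q,"x'",(q-o)@x,"y'",(q-o)@y)
t=load('top14.npz')
for T,c in((t,'t14'),):
    crop(T,195,315,165,245,6,'pics/t14.png')
```

```text
[ 0.50617848 -0.01296136  0.045     ] x' 0.0016846947188285787 y' 0.11324973995298832
[ 0.5048931  -0.01390738  0.045     ] x' 0.0004804039970609138 y' 0.11220243174203097
[ 0.50752908 -0.0330274   0.265     ] x' 0.004660809998451749 y' 0.09335971891227207
```

View pics/t14.png

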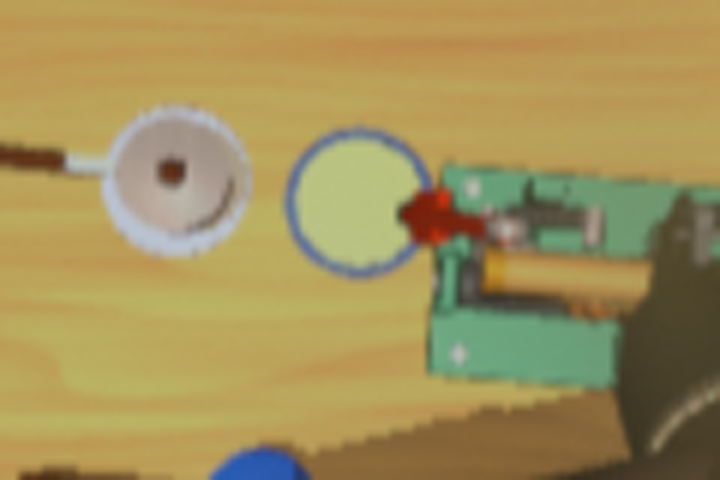

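Two estimates put the frame at about 0.01 to 0.02 rad. The pot is on the spot, the leg is down and the bar is gripped. Handing in.

Run:
```python
from rig import env
print(env.sign_off()); s=env.state(); print(s["time"],s["position"],s["finger_gap"])
```

```text
the job is handed in; nothing more can be done
None
the job is handed in; nothing more can be done
```

The job is handed in; sign-off reports no verdict. I slid the copper pot by its handle onto the white spot and let go. I then pushed the red kickstand down past centre while the frame still leaned, gripped the bar, and swung the frame upright about its hinge, still holding it.

Last checks before handing in, at about 13.4 s:
- **Pot:** measured about 2 mm from the spot's centre just before I let go, and still centred on the spot in the last top view.
- **Kickstand:** when it snapped down, its foot was within about 2 pixels of where I predicted it for fully down. It still looks down in the last picture.
- **Frame:** the arm's pose puts it at about 0.011 rad and the side camera at about 0.016 rad, so both are within the 0.06 limit.
- **Grip:** set to 40 N, with the fingers stopped at 22.5 mm on the 24 mm bar. I had no direct reading of the finger force.
- **Bystanders:** I did not touch the blue pot or the other things, and saw no movement in the cropped views. I did not measure their final positions.
- **Disagreement:** before lifting, the bar's height gave a lean of 0.283 rad against the nominal 0.32. That is about 2.4 mm in height, close to the stated calibration error.

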